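Secure the steriliser-tablet jar and open its safety cap

ROBOT

A 7-joint arm with a two-finger parallel gripper is mounted at the origin on the work surface. World frame = base frame: x ahead of the robot, y to its left, z up, the work surface at z = 0. Lengths are in m, angles in rad, forces in N, time in s.
With the tool pointing down it reaches from about 0.4 to 0.875 m from the base axis. Payload 6.5 kg.
Tool frame: the origin (TCP) lies midway between the tips of the shut fingers; the grasp point (between the pads) lies 19 mm behind it (robot.grasp_offset is the z of the grasp point in the tool frame, in m); z points along the fingers, y is the line along which they close (so a half turn about z gives the same grasp; the last joint's range is limited). The gripper opens to 85 mm and grips with 20 to 120 N. Pads are 22 mm wide; open, the fingers measure 114 mm over their backs; the gripper's body (76 mm by 85 mm) begins 54 mm behind the grasp point. The pads swing forward as they close: fully open they stand 13 mm farther back than shut.
Start: joints at [-1.357, 0.536, -0.004, 1.538, 0.003, 1.067, -0.071], TCP at [0.18, 0.625, 0.231] pointing down, gripper open.
Joint ranges: [-2.7, 2.7], [-0.37, 2.16], [-1.27, 1.26], [0.24, 2.4], [-1.31, 4.45], [0.19, 1.91], [-2.76, 2.76]. Speed limits (rad/s): [2.39, 2.39, 3.14, 3.14, 3.14, 3.14, 3.14].

INTERFACE

Orientations are given as a unit quaternion [w, x, y, z].
In Python, from cell import robot, imaging, models gives the robot as it stands.
- The arm moves only by the shell command python3 -m jog 'ROWS' [FORCE]. ROWS is JSON, a list of rows, each an object with "travel": the shift along the tool's x, y, z in mm, a list of three; "delta_rot": the turn, a rotation vector about the tool's x, y, z in degrees, a list of three; "jaw": the finger opening in mm, from 0 to 85.4. In form: [{"travel": [tx, ty, tz], "delta_rot": [wx, wy, wz], "jaw": jaw}, ...]. A call has 1 to 5 rows; each row shifts and turns the commanded pose from where the row before left it, along the tool's axes as they then stand; what a row does not reach is not made up. A row lasts 1/12 s, in which the tool goes at most 41.7 mm and 7.16 degrees, less where a joint would pass 70% of its speed; a pose out of reach is approached as far as the arm can. A call is refused whole if a number of a shift passes 41.7 or a number of a turn 7.16, either way. A call with a gripper value outside its range is refused whole. The fingers move at their own pace and stop on an object; FORCE is the grip in N (left out, the last holds). Time passes only in rows, so rows that do not move let the fingers close. It gives the time, the measured TCP pose, the force, the opening and the grip force at its end, in the units of the state.
- robot.sense(): the state, without advancing time (a new reading comes with each control period).
- imaging.read_camera(name): name is "scene" or "top"; returns a dict with "img" (384x512x3 uint8, red, green, blue), "fx", "fy", "cx", "cy" (pixels), "R" (3x3) and "t" (3): a world point X has camera coordinates R X + t. Camera axes: x right, y down, z forward; pixel columns grow to the right and rows downward; lengths in m; the calibration is good to about 2 mm. A picture is of the moment at which its call begins. There is no depth.
- robot.finish_job(): hands the job in; it is judged then, once.
Trained networks look in the newest picture that a camera, given by its name, has taken for a name from the list of things; names that differ only in an ending like _2 or _b are one class to them, and where a whole thing is asked for, a point or a joint stands for the part that bears it (a point fixed in the world has none). Each returns a list of dicts, best first, with "p" (0 to 1); they miss things now and then, are a little off and sometimes report something else, mostly with a low value. They report only what shows in the picture. A call takes as long as a camera call. They do not tell look-alikes from the thing itself.
- models.recognise(camera, thing): "box" ([left, top, width, height] in pixels, round what is visible of it).
- models.tip_of(camera, thing): "xy" ([column, row] in pixels: a listed point, or the origin of a listed thing).
The state is a dict: "clock": time; "qpos": joint angles; "dq": joint speeds; "joint_torque": joint torques, N m; "eef_pos": TCP position; "tcp_rot": TCP orientation; "contact_force": force on the tool from outside, world axes, zero at the start; "ft_torque": the same for the moment, N m; "finger_gap": finger opening in m; "grip_force": force on a finger pad.
Only numpy, scipy, OpenCV 4.12 (cv2) and the standard library are available. Lean on these libraries where they do the work, as an engineer would, in place of code of your own. Each camera call takes 0.05 s, during which the arm holds its last target. There are 200 camera calls.

TASK

Swing the turnbutton right round to its stop so that it lies across the wooden foot frame of the jar and secures it in its dock. Then take the jar's safety cap: press it down, twist it counter-clockwise (seen from above) while pressed until it comes free, and lift it off, leaving the jar in its dock and the sippy cup, bowl and pot lid where they are. Finish while still holding the cap upright in the gripper, straight above the open jar with about 8 cm between the cap's lower edge and the jar's mouth.

Things in the scene. Friction and masses are not known exactly. Their poses are not given: they have to be found in the camera images.
- dock: Wooden dock fixed to the shelf, 120 x 150 mm, with a shallow square recess (walls to 26 mm above the shelf) where the jar's wooden foot frame (90 x 90 mm, top 28 mm above the shelf) stands with 2 mm play. Origin on the shelf under the recess's centre, on the jar's axis; z up. The turnbutton's pivot is at x = -34, y = 66 mm in this frame.
- turnbutton (a joint): Angle (rad) of the turnbutton, a level aluminium bar 16 x 8 mm, underside 30 mm above the shelf, with light friction (under 1 N at its post). At 0 its long end, with the finger post, points to the dock's -x. Grows clockwise seen from above; at its stop, 1.571, the long end points to the dock's +y and the short end (36 mm) lies across the foot frame. Starts at -0.3 to 0.2.
- post (a point): Upright round finger post, 12 mm diameter and 42 mm tall, standing on the long end of the turnbutton, 65 mm from the pivot. The point lies on its axis, 62 mm above the shelf; the post reaches from 38 to 80 mm above the shelf. It stays at least 95 mm from the jar's axis.
- pivot (a point): The turnbutton's vertical pivot axis, at the same height as the point of the post (62 mm above the shelf).
- jar_mouth (a point): Centre of the jar's mouth (hidden under the cap at first), 130 mm above the shelf. The jar is white plastic: body 62 mm in diameter, shoulder sloping from 90 mm up to 100 mm above the shelf, neck 33 mm in diameter; it is one piece with its wooden foot frame (together about 0.45 kg). z up; its x axis is that of the jar.
- cap_mid (a point): Centre (half-way up) of the white round ribbed cap, 53 mm in diameter, 30 mm high, about 40 g; on the jar it is 127 mm above the shelf (lower edge 112, top 142; 12 mm of free neck below). z up through its top, x along the jar's x when closed. Inner lugs hold it: pressed down 4 to 6 mm and kept so, it turns counter-clockwise and is free to lift after 0.75 to 2.3 rad (1.1 to 1.4 is right).
- cap_spring (a joint): How far the cap is pressed down on the neck (m): about 0 on the closed jar; it needs more than 0.0035 to turn; solid stop at 0.0065. The spring pushes up with about 5 N at 0 and 0.8 N more per mm. Off the jar it reads -0.003.
- sippy: Bystander: green sippy cup with a closed flip spout, 74 mm diameter, 118 mm high; origin under its centre. Leave it.
- bowl: Bystander: stainless bowl, 130 mm diameter, 50 mm high; origin under its centre. Leave it.
- pot_lid: Bystander: aluminium pot lid with a small black knob, 140 mm diameter, 30 mm high, lying flat; origin under its centre. Leave it.
There are look-alikes about, which are no part of the job. Of the things like the dock, leave any that is red or turquoise; of the rest the smaller one is meant.

How it is judged:
On the way, in this order (a step that is already met when the one before it is completed fails the run):
1. the turnbutton is turned across the foot frame (value of joint turnbutton above 1.4 rad), for 0.2 s.
2. the cap is pressed down, not yet turned (value of joint cap_spring above 0.0028 m and angle between the x axis of cap_mid and the x axis of jar_mouth, either way round below 0.4 rad), for 0.1 s.
3. the cap is turned out of its catch (angle between the x axis of cap_mid and the x axis of jar_mouth, either way round above 0.6 rad), for 0.1 s.
At the end, for the whole second after the job is handed in: The gripper holds the cap still and upright (0.3 rad), lower edge 40 to 140 mm above the jar's mouth, centre within 35 mm of its axis, off the jar; the jar stands in its dock (height within 8 mm, tilt under 0.1 rad) and the turnbutton is within 0.17 rad of its stop (z of cap_mid in the frame of jar_mouth between 0.055 and 0.155 m and horizontal distance between cap_mid and jar_mouth below 0.035 m and angle between cap_mid's own z axis and vertical below 0.3 rad and contact force between the fingers and cap above 1 N and contact force between cap and jar below 0.1 N and linear speed of cap below 0.03 m/s and value of joint turnbutton above 1.4 rad and z of jar_mouth in the frame of dock between 0.122 and 0.138 m and angle between jar_mouth's own z axis and vertical below 0.1 rad); the arm keeps its last pose, push and grip.
It fails at once if a bystander is moved by more than 30 mm (distance of any of sippy, bowl, pot_lid from where it was at the start of the episode above 0.03 m).
It fails at once if the jar is pulled out of its dock or tipped (distance of jar_mouth from where it was at the start of the episode above 0.03 m or angle between jar_mouth's own z axis and vertical above 0.25 rad).
It also fails if it takes over 51 s, if anything falls off the work surface, if the arm or the gripper's body presses on something with over 40 N, if the wrist force passes 120 N, or if a joint passes its speed limit or range.

## Working session

There is one attempt and no reset: what is moved stays moved. The work goes in short steps, Python scripts to look and compute and a shell command to move; the robot and the scene stay as the last step left them, time stands still between calls to the robot, and variables do not carry over. Pictures are saved under pics/ and viewed, at most 10 in all, crops included, and the job is handed in when it is done.

```bash
mkdir -p pics; cat > h.py <<'E'
import numpy as np, cv2, sys
from cell import robot, imaging, models
def ray(c,uv):
    d=np.array([(uv[0]-c["cx"])/c["fx"],(uv[1]-c["cy"])/c["fy"],1.]); R=np.array(c["R"]);t=np.array(c["t"])
    return -R.T@t, R.T@d
def atz(c,uv,z):
    o,d=ray(c,uv); return o+d*(z-o[2])/d[2]
def proj(c,X):
    p=np.array(c["R"])@np.array(X)+np.array(c["t"]); return np.array([c["fx"]*p[0]/p[2]+c["cx"],c["fy"]*p[1]/p[2]+c["cy"]])
E
python3 - <<'E'
from h import *
np.set_printoptions(precision=3,suppress=True)
Z=dict(dock=0,post=.062,pivot=.062,jar_mouth=.13,cap_mid=.127,sippy=0,bowl=0,pot_lid=0)
ims=[]
for n in ("scene","top"):
    c=imaging.read_camera(n); ims.append(c["img"][:,:,::-1])
    cv2.imwrite(f"pics/{n}.png",c["img"][:,:,::-1])
    print(n,c["fx"],-np.array(c["R"]).T@c["t"])
    for k,z in Z.items():
        for r in models.tip_of(n,k):
            if r["p"]>.2: print(k,round(r["p"],2),np.array(r["xy"]),atz(c,r["xy"],z))
s=robot.sense();print(s, robot.grasp_offset)
E
```

```text
scene 437.9874000191438 [ 0.936 -0.429  1.017]
dock 0.92 [163.2 350.7] [ 0.64  -0.407  0.   ]
dock 0.78 [156.3 227.6] [ 0.386 -0.224  0.   ]
dock 0.67 [251.4 119.8] [0.3   0.214 0.   ]
dock 0.63 [266.4 223.8] [ 0.582 -0.014  0.   ]
post 0.97 [110.2 174.5] [ 0.21  -0.223  0.062]
post 0.7 [233.9  56.7] [0.111 0.325 0.062]
post 0.47 [244.  178.5] [0.468 0.017 0.062]
pivot 0.96 [253.7  70.2] [0.199 0.326 0.062]
pivot 0.91 [140.7 177.3] [ 0.274 -0.172  0.062]
pivot 0.86 [266.1 189. ] [0.532 0.034 0.062]
pivot 0.82 [163.6 305.1] [ 0.583 -0.346  0.062]
jar_mouth 0.78 [268.8 199.9] [ 0.587 -0.016  0.13 ]
cap_mid 0.71 [269.  198.6] [ 0.584 -0.012  0.127]
sippy 0.62 [262.1 290. ] [ 0.7   -0.151  0.   ]
bowl 0.67 [319.1 258.6] [0.744 0.008 0.   ]
pot_lid 0.94 [311.7 180.4] [0.577 0.175 0.   ]
top 350.7809231915292 [ 0.396 -0.008  1.069]
dock 0.72 [240.6 175.8] [ 0.58  -0.004  0.   ]
dock 0.69 [365.  155.3] [ 0.635 -0.393  0.   ]
dock 0.67 [315.4 230.7] [ 0.406 -0.226  0.   ]
dock 0.61 [167.5 269.8] [0.301 0.221 0.   ]
post 0.72 [365.7 191. ] [ 0.516 -0.366  0.062]
post 0.64 [231.7 211.7] [0.465
[... 282 characters left out ...]
  0.062]
jar_mouth 0.82 [246.5 168.4] [ 0.577 -0.021  0.13 ]
cap_mid 0.74 [245.2 163.8] [ 0.591 -0.017  0.127]
sippy 0.71 [283.1 135.4] [ 0.705 -0.14   0.   ]
bowl 0.79 [237.6 123.4] [0.747 0.002 0.   ]
{'clock': 0.9, 'qpos': array([-1.357,  0.536, -0.004,  1.538,  0.003,  1.067, -0.071]), 'dq': array([ 0.001,  0.001, -0.001,  0.   , -0.001, -0.001, -0.001]), 'joint_torque': array([  0.   , -58.333,   1.048, -25.943,   0.012,   0.002,  -0.   ]), 'eef_pos': array([0.18 , 0.625, 0.231]), 'tcp_rot': array([ 0.   ,  0.139,  0.99 , -0.   ]), 'contact_force': array([ 0.272, -0.23 ,  0.039]), 'ft_torque': array([-0.008, -0.007, -0.038]), 'grip_force': 0.0, 'finger_gap': 0.08536947940378369} -0.0187
```

View pics/scene.png

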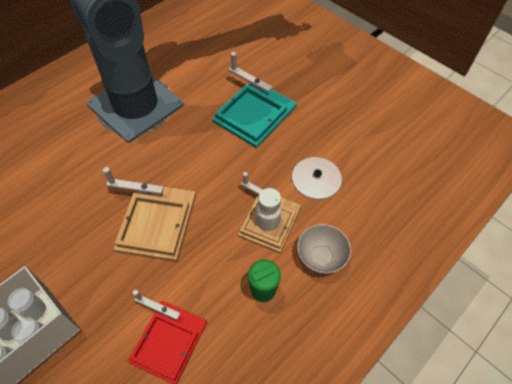

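View pics/top.png

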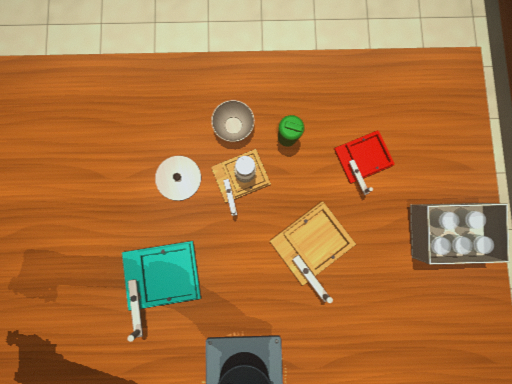

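The jar's dock is the small wooden one with the jar: cap near (269,199) in scene and (245,165) in top. The post is at (244,178) and (232,212). Next I fit the dock pose and the button angle.

```bash
python3 - <<'E'
from h import *
from scipy.optimize import least_squares
np.set_printoptions(precision=4,suppress=True)
C={};O=[]
ob={"scene":{"dock":(266.4,223.8),"post":(244,178.5),"pivot":(266.1,189),"jar_mouth":(268.8,199.9),"cap_mid":(269,198.6)},
"top":{"dock":(240.6,175.8),"post":(231.7,211.7),"pivot":(230.1,189.6),"jar_mouth":(246.5,168.4),"cap_mid":(245.2,163.8)}}
for n in ob: C[n]=imaging.read_camera(n)
# refine cap top by white blob
def pts(p):
    x,y,a,b=p; c,s=np.cos(a),np.sin(a); M=np.array([[c,-s],[s,c]]); o=np.array([x,y])
    pv=o+M@[-.034,.066]; d=a+np.pi-b
    po=pv+.065*np.array([np.cos(d),np.sin(d)])
    return {"dock":[*o,0],"pivot":[*pv,.062],"post":[*po,.062],"jar_mouth":[*o,.13],"cap_mid":[*o,.127]}
f=lambda p:np.concatenate([proj(C[n],pts(p)[k])-v for n in ob for k,v in ob[n].items()])
r=least_squares(f,[.583,-.014,.4,.1],loss="soft_l1")
print(r.x);print(r.fun.reshape(-1,2));P=pts(r.x);print(P)
out=[]
for n in ob:
    c=C[n];im=cv2.resize(c["img"][:,:,::-1],None,fx=4,fy=4,interpolation=cv2.INTER_CUBIC)
    def dl(pp,col):
        q=np.array([(proj(c,X)+.5)*4 for X in pp]).astype(int);cv2.polylines(im,[q],True,col,1)
    x,y,a,b=r.x;t=np.linspace(0,6.28,40)
    ring=lambda cx,cy,R,z:[[cx+R*np.cos(u),cy+R*np.sin(u),z] for u in t]
    dl(ring(x,y,.0265,.142),(0,0,255))
    cc,ss=np.cos(a),np.sin(a)
    dl([[x+cc*u-ss*v,y+ss*u+cc*v,.028] for u,v in((-.045,-.045),(.045,-.045),(.045,.045),(-.045,.045))],(255,0,0))
    dl(ring(*P["post"][:2],.006,.08),(0,0,255));dl([P["post"][:2]+[.038],P["pivot"][:2]+[.038]],(0,255,0))
    u,v=(proj(c,[x-.04,y+.01,.06])*4).astype(int);out.append(im[v-250:v+250,u-200:u+200])
cv2.imwrite("pics/fit.png",np.hstack(out))
E
```

```text
[ 0.5848 -0.0157  0.3639  0.1588]
[[ 0.2405  1.1371]
 [ 0.3483 -1.4333]
 [-0.8735 -0.5935]
 [-0.4413 -0.7372]
 [-0.685   1.2189]
 [ 3.8904 -1.7337]
 [ 1.2203 -0.2848]
 [-2.2009 -0.0402]
 [-1.8869 -2.6238]
 [-0.5901  2.1926]]
{'dock': [np.float64(0.5847995300879465), np.float64(-0.015689904655851294), 0], 'pivot': [np.float64(0.5295359140879538), np.float64(0.03388763810904723), 0.062], 'post': [np.float64(0.4658986335768222), np.float64(0.02064767854915589), 0.062], 'jar_mouth': [np.float64(0.5847995300879465), np.float64(-0.015689904655851294), 0.13], 'cap_mid': [np.float64(0.5847995300879465), np.float64(-0.015689904655851294), 0.127]}
```

View pics/fit.png

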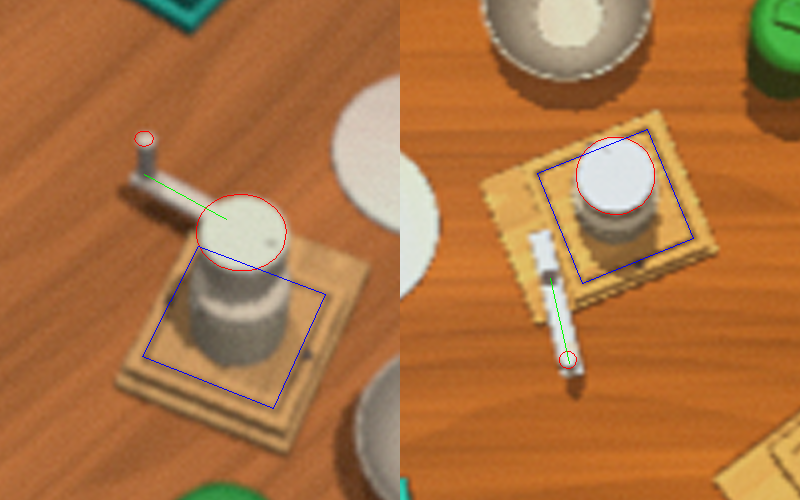

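The fit overlays well on the cap, frame and post, to about 2 mm. Now I fly over to the post.

```bash
R='{"travel":[-26,-29.6,0],"delta_rot":[0,0,0],"jaw":60}'
python3 -m jog '[{"travel":[-26,-29.6,0],"delta_rot":[0,0,0],"jaw":60},{"travel":[-26,-29.6,0],"delta_rot":[0,0,0],"jaw":60},{"travel":[-26,-29.6,0],"delta_rot":[0,0,0],"jaw":60},{"travel":[-26,-29.6,0],"delta_rot":[0,0,0],"jaw":60},{"travel":[-26,-29.6,0],"delta_rot":[0,0,0],"jaw":60}]'
python3 -m jog '[{"travel":[-26,-29.6,0],"delta_rot":[0,0,0],"jaw":60},{"travel":[-26,-29.6,0],"delta_rot":[0,0,0],"jaw":60},{"travel":[-26,-29.6,0],"delta_rot":[0,0,0],"jaw":60},{"travel":[-26,-29.6,0],"delta_rot":[0,0,0],"jaw":60},{"travel":[-26,-29.6,0],"delta_rot":[0,0,0],"jaw":60}]'
python3 -m jog '[{"travel":[-26,-29.6,0],"delta_rot":[0,0,0],"jaw":60},{"travel":[-26,-29.6,0],"delta_rot":[0,0,0],"jaw":60},{"travel":[-26,-29.6,0],"delta_rot":[0,0,0],"jaw":60},{"travel":[-26,-29.6,0],"delta_rot":[0,0,0],"jaw":60},{"travel":[-26,-29.6,0],"delta_rot":[0,0,0],"jaw":60}]'
python3 -m jog '[{"travel":[0,0,0],"delta_rot":[0,0,-7],"jaw":60},{"travel":[0,0,0],"delta_rot":[0,0,-7],"jaw":60},{"travel":[0,0,0],"delta_rot":[0,0,-7],"jaw":60},{"travel":[0,0,0],"delta_rot":[0,0,-6.8],"jaw":60},{"travel":[0,0,0],"delta_rot":[0,0,0],"jaw":60}]'
cat >> h.py <<'E'
from scipy.spatial.transform import Rotation as Ro
def to(x,y,z,yaw):
    "shift in tool axes (mm) and turn about tool z (deg) to put TCP at x,y,z with tool y at yaw deg"
    s=robot.sense(); q=s["tcp_rot"]; M=Ro.from_quat([q[1],q[2],q[3],q[0]]).as_matrix()
    d=M.T@(np.array([x,y,z])-s["eef_pos"])*1000; ya=np.degrees(np.arctan2(M[1,1],M[0,1]))
    print("t",s["clock"],"pos",s["eef_pos"],"yaw",ya.round(1),"travel",d.round(1),"rotz",round(-((yaw-ya+180)%360-180),1),"q",s["qpos"].round(2),"F",s["contact_force"].round(1),"gap",round(s["finger_gap"],4),"grip",s["grip_force"])
E
python3 -c "
from h import *
to(.466,.020,.06,101.8)"
```

```text
clock: 1.42
eef_pos: [0.2642, 0.4448, 0.2314]
tcp_rot: [0.0, 0.139, 0.99, 0.0]
contact_force: [0.5, 0.4, 0.4]
finger_gap: 0.0601
grip_force: 0.0
clock: 1.83
eef_pos: [0.3482, 0.2667, 0.2316]
tcp_rot: [0.0, 0.139, 0.99, 0.0]
contact_force: [1.4, -0.9, 0.1]
finger_gap: 0.0598
grip_force: 0.0
clock: 2.25
eef_pos: [0.4323, 0.0885, 0.2317]
tcp_rot: [0.0, 0.139, 0.99, 0.0]
contact_force: [0.1, 0.5, -0.4]
finger_gap: 0.0598
grip_force: 0.0
clock: 2.67
eef_pos: [0.4319, 0.0902, 0.2315]
tcp_rot: [0.0, -0.104, 0.995, 0.0]
contact_force: [0.1, 0.5, 0.3]
finger_gap: 0.0599
grip_force: 0.0
t 2.6667 pos [0.43186088 0.09022389 0.23147321] yaw 102.0 travel [-18.7 -75.8 171.5] rotz 0.2 q [-0.51  0.18  0.22  2.07 -0.05  0.89  1.52] F [0.1 0.5 0.3] gap 0.0599 grip 0.0
```

```bash

python3 -m jog '[{"travel":[-9.3,-38,0],"delta_rot":[0,0,0],"jaw":60},{"travel":[-9.3,-37.8,0],"delta_rot":[0,0,0],"jaw":60},{"travel":[0,0,40],"delta_rot":[0,0,0],"jaw":60},{"travel":[0,0,30],"delta_rot":[0,0,0],"jaw":60},{"travel":[0,0,0],"delta_rot":[0,0,0],"jaw":60}]'
python3 -c "
from h import *
to(.466,.020,.05,101.8)
c=imaging.read_camera('top');a=c['img'][:,:,::-1][140:260,170:300];c=imaging.read_camera('scene');b=c['img'][:,:,::-1][120:240,180:310]
cv2.imwrite('pics/a.png',cv2.resize(np.hstack([b,a]),None,fx=3,fy=3))"
```

```text
clock: 3.08
eef_pos: [0.4619, 0.019, 0.1571]
tcp_rot: [-0.004, -0.1, 0.995, -0.0]
contact_force: [-0.7, 0.7, -0.9]
finger_gap: 0.0601
grip_force: 0.0
t 3.0833 pos [0.46186998 0.01902592 0.15712632] yaw 101.5 travel [-5.200e+00  1.000e-01  1.071e+02] rotz -0.3 q [-0.36  0.34  0.26  2.09 -0.13  0.74  1.76] F [-0.7  0.7 -0.9] gap 0.0601 grip 0.0
```

View pics/a.png

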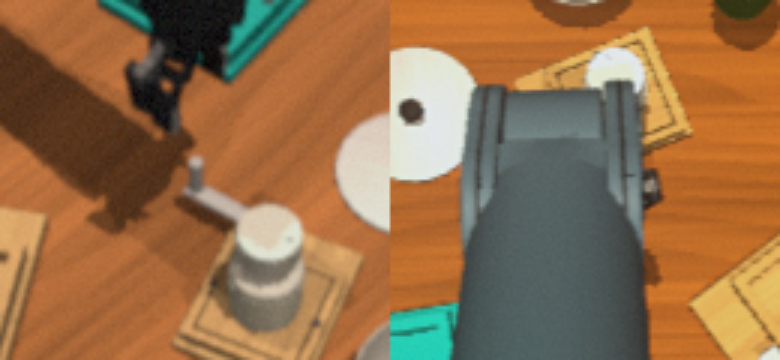

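The fingers straddle the post from above, with the post at about (195,175) in the crop. I descend over it.

```bash

python3 -m jog '[{"travel":[-2.5,0,35],"delta_rot":[0,0,0],"jaw":60},{"travel":[-2.5,0,35],"delta_rot":[0,0,0],"jaw":60},{"travel":[0,0,20],"delta_rot":[0,0,0],"jaw":60},{"travel":[0,0,15],"delta_rot":[0,0,0],"jaw":60},{"travel":[0,0,0],"delta_rot":[0,0,0],"jaw":60}]'
python3 -c "
from h import *
to(.466,.020,.052,101.8)"
python3 -m jog '[{"travel":[0,0,0],"delta_rot":[0,0,0],"jaw":19},{"travel":[0,0,0],"delta_rot":[0,0,0],"jaw":19},{"travel":[0,0,0],"delta_rot":[0,0,0],"jaw":19},{"travel":[0,0,0],"delta_rot":[0,0,0],"jaw":19},{"travel":[0,0,0],"delta_rot":[0,0,0],"jaw":19}]' 20
python3 -c "
from h import *
to(.466,.020,.052,101.8)"
```

```text
clock: 3.6
eef_pos: [0.4702, 0.0216, 0.0558]
tcp_rot: [-0.001, -0.102, 0.995, 0.0]
contact_force: [-1.5, -0.2, -0.1]
finger_gap: 0.0605
grip_force: 0.0
t 3.6 pos [0.47017313 0.02160853 0.05583761] yaw 101.8 travel [ 4.4 -0.7  3.8] rotz -0.0 q [-0.3   0.54  0.2   2.12 -0.21  0.5   1.83] F [-1.5 -0.2 -0.1] gap 0.0605 grip 0.0
clock: 4.02
eef_pos: [0.471, 0.0211, 0.0572]
tcp_rot: [0.001, -0.103, 0.995, 0.0]
contact_force: [0.4, -0.2, 0.2]
finger_gap: 0.019
grip_force: 0.0
t 4.0167 pos [0.4709628  0.02107068 0.0572314 ] yaw 101.8 travel [ 5.1 -0.   5.2] rotz -0.0 q [-0.3   0.54  0.2   2.12 -0.21  0.5   1.83] F [ 0.4 -0.2  0.2] gap 0.019 grip 0.0
```

```bash

python3 -m jog '[{"travel":[4.5,7.9,3],"delta_rot":[0,0,7],"jaw":19},{"travel":[-0.5,7.9,0],"delta_rot":[0,0,7],"jaw":19},{"travel":[-0.5,7.9,0],"delta_rot":[0,0,7],"jaw":19},{"travel":[-0.5,7.9,0],"delta_rot":[0,0,7],"jaw":19},{"travel":[-0.5,7.9,0],"delta_rot":[0,0,7],"jaw":19}]'
python3 -c "
from h import *
t=np.radians(191.8-35);to(.5295+.065*np.cos(t),.0339+.065*np.sin(t),.055,101.8-35)"
python3 -m jog '[{"travel":[-0.5,7.9,0],"delta_rot":[0,0,7],"jaw":19},{"travel":[-0.5,7.9,0],"delta_rot":[0,0,7],"jaw":19},{"travel":[-0.5,7.9,0],"delta_rot":[0,0,7],"jaw":19},{"travel":[-0.5,7.9,0],"delta_rot":[0,0,7],"jaw":19},{"travel":[-0.5,7.9,0],"delta_rot":[0,0,7],"jaw":19}]'
python3 -m jog '[{"travel":[0,0,0],"delta_rot":[0,0,0],"jaw":19},{"travel":[0,0,0],"delta_rot":[0,0,0],"jaw":19}]'
python3 -c "
from h import *
t=np.radians(191.8-84);to(.5295+.065*np.cos(t),.0339+.065*np.sin(t),.055,101.8-84)"
```

```text
clock: 4.43
eef_pos: [0.469, 0.0589, 0.0536]
tcp_rot: [-0.0, 0.204, 0.979, 0.0]
contact_force: [-0.4, -0.4, -0.9]
finger_gap: 0.019
grip_force: 0.5
t 4.4333 pos [0.46895123 0.05891934 0.05357918] yaw 66.4 travel [-0.5  0.9 -1.4] rotz -0.4 q [-0.51  0.57  0.36  2.12 -0.4   0.51  1.31] F [-0.4 -0.4 -0.9] gap 0.019 grip 0.45986839570105076
clock: 4.85
eef_pos: [0.4945, 0.0889, 0.0535]
tcp_rot: [-0.001, 0.489, 0.872, 0.0]
contact_force: [-1.8, 0.0, 0.2]
finger_gap: 0.019
grip_force: 0.5
clock: 5.02
eef_pos: [0.495, 0.0884, 0.0534]
tcp_rot: [0.0, 0.485, 0.875, -0.0]
contact_force: [0.2, 0.2, 0.4]
finger_gap: 0.0192
grip_force: 0.0
t 5.0167 pos [0.49501422 0.08839951 0.05344921] yaw 32.0 travel [-1.5 16.3 -1.5] rotz 14.2 q [-0.68  0.64  0.53  2.06 -0.57  0.59  0.81] F [0.2 0.2 0.4] gap 0.0192 grip 0.0
```

```bash

python3 -m jog '[{"travel":[-0.5,7.9,0],"delta_rot":[0,0,7],"jaw":19},{"travel":[-0.3,5,0],"delta_rot":[0,0,4],"jaw":19},{"travel":[0,3,0],"delta_rot":[0,0,0],"jaw":19},{"travel":[0,0,0],"delta_rot":[0,0,0],"jaw":19}]'
python3 -m jog '[{"travel":[0,2,0],"delta_rot":[0,0,0],"jaw":19},{"travel":[0,0,0],"delta_rot":[0,0,0],"jaw":19}]'
python3 -m jog '[{"travel":[0,2,0],"delta_rot":[0,0,0],"jaw":19},{"travel":[0,0,0],"delta_rot":[0,0,0],"jaw":19}]'
python3 -c "
from h import *
to(.5295,.0339,.055,101.8-84)"
```

```text
clock: 5.35
eef_pos: [0.5095, 0.0946, 0.0534]
tcp_rot: [0.0, 0.566, 0.824, 0.0]
contact_force: [-0.5, -0.7, 0.6]
finger_gap: 0.0191
grip_force: 0.0
clock: 5.52
eef_pos: [0.5111, 0.0952, 0.0534]
tcp_rot: [-0.0, 0.567, 0.824, 0.0]
contact_force: [-0.1, 0.1, 0.3]
finger_gap: 0.0187
grip_force: 0.1
clock: 5.68
eef_pos: [0.512, 0.0956, 0.0531]
tcp_rot: [-0.001, 0.568, 0.823, -0.001]
contact_force: [-3.7, -1.2, 2.2]
finger_gap: 0.0192
grip_force: 2.0
t 5.6833 pos [0.5119805  0.09564549 0.05311072] yaw 20.8 travel [-63.9  -5.6  -1.9] rotz 3.0 q [-0.71  0.68  0.58  2.01 -0.62  0.63  0.64] F [-3.7 -1.2  2.2] gap 0.0192 grip 1.9733420759439468
```

Contact force shows the button at its stop. I back off, rise and look.

```bash

python3 -m jog '[{"travel":[0,0,0],"delta_rot":[0,0,0],"jaw":50},{"travel":[0,-3,0],"delta_rot":[0,0,0],"jaw":50},{"travel":[0,0,-40],"delta_rot":[0,0,0],"jaw":60},{"travel":[0,0,-40],"delta_rot":[0,0,0],"jaw":85},{"travel":[0,0,-41],"delta_rot":[0,0,0],"jaw":85}]'
python3 -m jog '[{"travel":[-30,0,-25],"delta_rot":[0,0,7],"jaw":85},{"travel":[-35,0,0],"delta_rot":[0,0,7],"jaw":85},{"travel":[0,0,0],"delta_rot":[0,0,7],"jaw":85},{"travel":[0,0,0],"delta_rot":[0,0,7],"jaw":85},{"travel":[0,0,0],"delta_rot":[0,0,0],"jaw":85}]'
python3 -c "
from h import *
c=imaging.read_camera('top');a=c['img'][:,:,::-1][130:250,170:300];c=imaging.read_camera('scene');b=c['img'][:,:,::-1][120:240,200:330]
cv2.imwrite('pics/b.png',cv2.resize(np.hstack([b,a]),None,fx=3,fy=3))
to(.585,-.0157,.19,-20)"
```

```text
clock: 6.1
eef_pos: [0.5098, 0.0947, 0.1753]
tcp_rot: [-0.0, 0.568, 0.823, -0.001]
contact_force: [0.7, 1.3, 1.2]
finger_gap: 0.078
grip_force: 0.0
clock: 6.52
eef_pos: [0.5295, 0.0327, 0.1995]
tcp_rot: [0.0, 0.752, 0.659, 0.0]
contact_force: [-0.1, -0.4, -0.2]
finger_gap: 0.0847
grip_force: 0.0
t 6.6167 pos [0.52925767 0.03336547 0.1991962 ] yaw -7.0 travel [-41.9  61.3   9.2] rotz 13.0 q [-0.83  0.52  0.91  1.92 -0.5   0.95  0.2 ] F [ 0.4 -1.1 -0.5] gap 0.0854 grip 0.0
```

View pics/b.png

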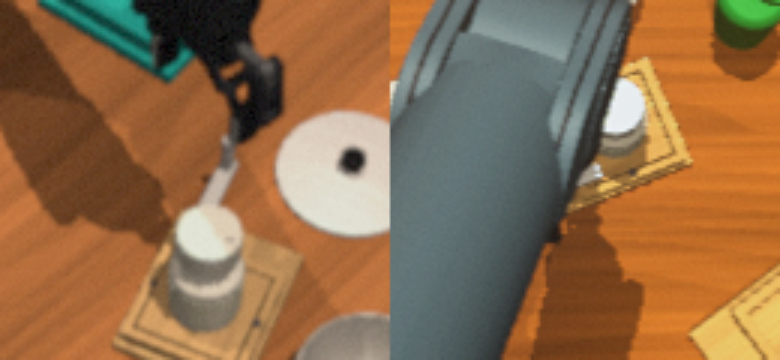

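The button now lies across the frame, with its post at about (227,150) in the crop. I check its angle numerically and go over the cap.

```bash

python3 -m jog '[{"travel":[-14,20.5,0],"delta_rot":[0,0,7],"jaw":85},{"travel":[-14,20.5,0],"delta_rot":[0,0,6],"jaw":85},{"travel":[-14,20.5,0],"delta_rot":[0,0,0],"jaw":85},{"travel":[0,0,0],"delta_rot":[0,0,0],"jaw":85}]'
python3 -c "
from h import *
c=imaging.read_camera('scene')
print(proj(c,[.5064,.0946,.08]),[(r['p'],r['xy'],atz(c,r['xy'],.062)) for r in models.tip_of('scene','post')][:4])
print([(r['p'],atz(c,r['xy'],.127)) for r in models.tip_of('scene','cap_mid')][:4])
to(.585,-.0157,.103,-20)"
```

```text
clock: 6.95
eef_pos: [0.5806, -0.0265, 0.1998]
tcp_rot: [0.002, 0.82, 0.572, 0.0]
contact_force: [0.0, -1.2, 0.3]
finger_gap: 0.085
grip_force: 0.0
[275.06085737 165.76158939] [(0.88, [136.2, 296.8], array([ 0.52487687, -0.37731353,  0.062     ])), (0.71, [105.5, 176.1], array([ 0.20572941, -0.23463387,  0.062     ])), (0.51, [233.8, 57.4], array([0.11313213, 0.3220939 , 0.062     ]))]
[(0.59, array([ 0.58911607, -0.01406471,  0.127     ])), (0.58, array([ 0.58710975, -0.01919563,  0.127     ]))]
t 7.1 pos [ 0.57824985 -0.02162594  0.19895964] yaw -20.1 travel [ 7.8  4.4 96. ] rotz -0.1 q [-0.69  0.62  0.93  1.8  -0.58  1.02  0.12] F [-0.1 -0.1 -0. ] gap 0.085 grip 0.0
```

```bash

python3 -m jog '[{"travel":[8,5,0],"delta_rot":[0,0,0],"jaw":85},{"travel":[0,0,30],"delta_rot":[0,0,0],"jaw":85},{"travel":[0,0,30],"delta_rot":[0,0,0],"jaw":85},{"travel":[0,0,0],"delta_rot":[0,0,0],"jaw":85}]'
python3 -c "
from h import *
to(.5855,-.0157,.103,-20)
c=imaging.read_camera('scene');b=c['img'][:,:,::-1][120:240,200:330]
cv2.imwrite('pics/c.png',cv2.resize(b,None,fx=4,fy=4))
"
```

```text
clock: 7.43
eef_pos: [0.5829, -0.0134, 0.1346]
tcp_rot: [-0.003, 0.819, 0.573, -0.003]
contact_force: [-0.9, 0.5, -0.5]
finger_gap: 0.0848
grip_force: 0.0
t 7.4333 pos [ 0.58293168 -0.01335898  0.13464468] yaw -20.0 travel [-1.3  3.5 31.6] rotz -0.0 q [-0.64  0.71  0.85  1.82 -0.66  0.93  0.16] F [-0.9  0.5 -0.5] gap 0.0848 grip 0.0
```

View pics/c.png

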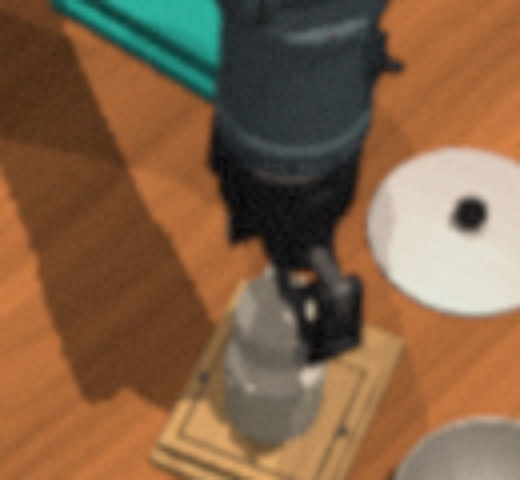

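The open fingers straddle the cap, with the cap at about (265,310). I lower and grip.

```bash

python3 -m jog '[{"travel":[-1,3.5,12],"delta_rot":[0,0,0],"jaw":85},{"travel":[0,0,12],"delta_rot":[0,0,0],"jaw":85},{"travel":[0,0,8],"delta_rot":[0,0,0],"jaw":85},{"travel":[0,0,0],"delta_rot":[0,0,0],"jaw":85},{"travel":[0,0,0],"delta_rot":[0,0,0],"jaw":85}]'
python3 -c "
from h import *
to(.5855,-.0157,.103,-20)"
python3 -m jog '[{"travel":[0,0,0],"delta_rot":[0,0,0],"jaw":60},{"travel":[0,0,0],"delta_rot":[0,0,0],"jaw":60},{"travel":[0,0,0],"delta_rot":[0,0,0],"jaw":45},{"travel":[0,0,0],"delta_rot":[0,0,0],"jaw":45},{"travel":[0,0,0],"delta_rot":[0,0,0],"jaw":45}]' 60
python3 -c "
from h import *
to(.5855,-.0157,.103,-20)"
```

```text
clock: 7.9
eef_pos: [0.5889, -0.0186, 0.1072]
tcp_rot: [-0.0, 0.82, 0.572, -0.0]
contact_force: [-1.2, -0.7, -0.1]
finger_gap: 0.0849
grip_force: 0.0
t 7.9 pos [ 0.58890989 -0.01861875  0.10718413] yaw -20.2 travel [ 1.6 -4.2  4.2] rotz -0.2 q [-0.61  0.75  0.81  1.83 -0.7   0.88  0.19] F [-1.2 -0.7 -0.1] gap 0.0849 grip 0.0
clock: 8.32
eef_pos: [0.5887, -0.0183, 0.1076]
tcp_rot: [-0.001, 0.82, 0.572, -0.0]
contact_force: [-4.2, 1.5, 4.7]
finger_gap: 0.0501
grip_force: 61.6
t 8.3167 pos [ 0.58865789 -0.01828285  0.1076126 ] yaw -20.2 travel [ 1.3 -3.9  4.6] rotz -0.2 q [-0.61  0.75  0.81  1.83 -0.7   0.88  0.19] F [-4.2  1.5  4.7] gap 0.0501 grip 61.63059859536588
```

```bash

python3 -m jog '[{"travel":[0,-1.5,2],"delta_rot":[0,0,0],"jaw":45},{"travel":[0,0,1],"delta_rot":[0,0,0],"jaw":45},{"travel":[0,0,0],"delta_rot":[0,0,0],"jaw":45}]'
python3 -m jog '[{"travel":[0,0,1.5],"delta_rot":[0,0,0],"jaw":45},{"travel":[0,0,0],"delta_rot":[0,0,0],"jaw":45},{"travel":[0,0,0],"delta_rot":[0,0,0],"jaw":45}]'
python3 -c "
from h import *
to(.5855,-.0157,.103,-20)"
```

```text
clock: 8.57
eef_pos: [0.5884, -0.0183, 0.105]
tcp_rot: [0.001, 0.82, 0.572, 0.001]
contact_force: [-1.4, 1.1, 5.4]
finger_gap: 0.0504
grip_force: 61.7
clock: 8.82
eef_pos: [0.5884, -0.0182, 0.1036]
tcp_rot: [0.0, 0.82, 0.572, 0.001]
contact_force: [-1.4, 1.0, 6.6]
finger_gap: 0.0506
grip_force: 61.8
t 8.8167 pos [ 0.58837172 -0.01821081  0.10361266] yaw -20.2 travel [ 1.4 -3.6  0.6] rotz -0.2 q [-0.61  0.75  0.81  1.83 -0.7   0.87  0.19] F [-1.4  1.   6.6] gap 0.0506 grip 61.802537413313985
```

```bash

python3 -m jog '[{"travel":[0,0,1.5],"delta_rot":[0,0,0],"jaw":45},{"travel":[0,0,0],"delta_rot":[0,0,0],"jaw":45},{"travel":[0,0,0],"delta_rot":[0,0,0],"jaw":45}]'
python3 -m jog '[{"travel":[0,0,1.5],"delta_rot":[0,0,0],"jaw":45},{"travel":[0,0,0],"delta_rot":[0,0,0],"jaw":45},{"travel":[0,0,0],"delta_rot":[0,0,0],"jaw":45}]'
python3 -c "
from h import *
to(.5855,-.0157,.103,-20)"
```

```text
clock: 9.07
eef_pos: [0.5884, -0.0182, 0.1022]
tcp_rot: [0.0, 0.82, 0.572, 0.001]
contact_force: [-3.2, 1.1, 7.2]
finger_gap: 0.0505
grip_force: 61.9
clock: 9.32
eef_pos: [0.5884, -0.0182, 0.101]
tcp_rot: [0.0, 0.82, 0.572, 0.001]
contact_force: [-3.5, 0.6, 11.3]
finger_gap: 0.0505
grip_force: 62.2
t 9.3167 pos [ 0.58838572 -0.01824716  0.10100601] yaw -20.2 travel [ 1.4 -3.6 -2. ] rotz -0.2 q [-0.6   0.76  0.8   1.83 -0.71  0.86  0.2 ] F [-3.5  0.6 11.3] gap 0.0505 grip 62.15206890832633
```

At the spring's bottom stop (pressed about 6.5 mm). I ease off 0.8 mm and twist counter-clockwise (tool −z).

```bash

python3 -m jog '[{"travel":[0,-1,-0.8],"delta_rot":[0,0,0],"jaw":45},{"travel":[0,0,0],"delta_rot":[0,0,-5],"jaw":45},{"travel":[0,0,0],"delta_rot":[0,0,-5],"jaw":45},{"travel":[0,0,0],"delta_rot":[0,0,-5],"jaw":45},{"travel":[0,0,0],"delta_rot":[0,0,0],"jaw":45}]'
python3 -c "
from h import *
s=robot.sense();print(s['ft_torque']);to(.5884,-.0182,.101,-5)"
```

```text
clock: 9.73
eef_pos: [0.5887, -0.0182, 0.1023]
tcp_rot: [0.001, 0.737, 0.676, 0.002]
contact_force: [-0.7, -0.6, 9.3]
finger_gap: 0.0505
grip_force: 62.1
[0.11015661 0.01364691 0.01462723]
t 9.7333 pos [ 0.5886809  -0.01823939  0.10227129] yaw -5.0 travel [ 0.  -0.3  1.3] rotz 0.0 q [-0.57  0.73  0.74  1.83 -0.65  0.84  0.41] F [-0.7 -0.6  9.3] gap 0.0505 grip 62.0935587817803
```

```bash

python3 -m jog '[{"travel":[0,0,0],"delta_rot":[0,0,-5],"jaw":45},{"travel":[0,0,0],"delta_rot":[0,0,-5],"jaw":45},{"travel":[0,0,0],"delta_rot":[0,0,-5],"jaw":45},{"travel":[0,0,0],"delta_rot":[0,0,-5],"jaw":45},{"travel":[0,0,0],"delta_rot":[0,0,-5],"jaw":45}]'
python3 -c "
from h import *
s=robot.sense();print(s['ft_torque']);to(.5884,-.0182,.1017,20)"
python3 -m jog '[{"travel":[0,0,0],"delta_rot":[0,0,-5],"jaw":45},{"travel":[0,0,0],"delta_rot":[0,0,-5],"jaw":45},{"travel":[0,0,0],"delta_rot":[0,0,-5],"jaw":45},{"travel":[0,0,0],"delta_rot":[0,0,-5],"jaw":45},{"travel":[0,0,0],"delta_rot":[0,0,-5],"jaw":45}]'
python3 -m jog '[{"travel":[0,0,0],"delta_rot":[0,0,-5],"jaw":45},{"travel":[0,0,0],"delta_rot":[0,0,-2],"jaw":45},{"travel":[0,0,0],"delta_rot":[0,0,0],"jaw":45},{"travel":[0,0,0],"delta_rot":[0,0,0],"jaw":45}]'
python3 -c "
from h import *
s=robot.sense();print(s['ft_torque']);to(.5884,-.0182,.1017,52)"
```

```text
clock: 10.15
eef_pos: [0.5891, -0.0183, 0.1023]
tcp_rot: [0.002, 0.574, 0.819, 0.001]
contact_force: [0.1, 0.0, 9.7]
finger_gap: 0.0504
grip_force: 61.9
[ 0.11032127 -0.03035073 -0.03747236]
t 10.15 pos [ 0.58905834 -0.0182905   0.10228088] yaw 20.0 travel [ 0.3 -0.6  0.6] rotz -0.0 q [-0.5   0.69  0.63  1.83 -0.55  0.8   0.77] F [0.1 0.  9.7] gap 0.0504 grip 61.901130569167435
clock: 10.57
eef_pos: [0.5892, -0.0182, 0.1023]
tcp_rot: [0.002, 0.383, 0.924, 0.001]
contact_force: [0.8, 1.1, 7.9]
finger_gap: 0.0505
grip_force: 61.9
clock: 10.9
eef_pos: [0.5892, -0.0181, 0.1023]
tcp_rot: [0.002, 0.328, 0.945, 0.001]
contact_force: [0.3, -0.2, 8.7]
finger_gap: 0.0503
grip_force: 62.1
[ 0.16270237 -0.06071441  0.04817738]
t 10.9 pos [ 0.589166   -0.01813467  0.10233877] yaw 51.8 travel [ 0.6 -0.5  0.6] rotz -0.2 q [-0.4   0.65  0.49  1.82 -0.42  0.77  1.22] F [ 0.3 -0.2  8.7] gap 0.0503 grip 62.064223629422486
```

```bash

python3 -m jog '[{"travel":[0,0,-3],"delta_rot":[0,0,0],"jaw":45},{"travel":[0,0,-3],"delta_rot":[0,0,0],"jaw":45},{"travel":[0,0,-3],"delta_rot":[0,0,0],"jaw":45},{"travel":[0,0,-1],"delta_rot":[0,0,0],"jaw":45},{"travel":[0,0,0],"delta_rot":[0,0,0],"jaw":45}]'
python3 -c "
from h import *
to(.5884,-.0182,.205,52)"
```

```text
clock: 11.32
eef_pos: [0.5876, -0.0178, 0.111]
tcp_rot: [0.001, 0.327, 0.945, 0.0]
contact_force: [2.9, 0.5, 0.4]
finger_gap: 0.0502
grip_force: 62.2
t 11.3167 pos [ 0.58760655 -0.01775331  0.11099471] yaw 51.8 travel [ -1.1   0.3 -94. ] rotz -0.2 q [-0.41  0.64  0.5   1.82 -0.41  0.79  1.21] F [2.9 0.5 0.4] gap 0.0502 grip 62.229452789761126
```

No downward pull, so the cap is free. I lift the rest of the way.

```bash

python3 -m jog '[{"travel":[0,0,-10],"delta_rot":[0,0,0],"jaw":45},{"travel":[0,0,-10],"delta_rot":[0,0,0],"jaw":45},{"travel":[0,0,-10],"delta_rot":[0,0,0],"jaw":45},{"travel":[0,0,-10],"delta_rot":[0,0,0],"jaw":45},{"travel":[0,0,-10],"delta_rot":[0,0,0],"jaw":45}]'
python3 -m jog '[{"travel":[0,0,-12],"delta_rot":[0,0,0],"jaw":45},{"travel":[0,0,-12],"delta_rot":[0,0,0],"jaw":45},{"travel":[0,0,-12],"delta_rot":[0,0,0],"jaw":45},{"travel":[0,0,-7],"delta_rot":[0,0,0],"jaw":45},{"travel":[0,0,0],"delta_rot":[0,0,0],"jaw":45}]'
python3 -m jog '[{"travel":[0,0,0],"delta_rot":[0,0,0],"jaw":45},{"travel":[0,0,0],"delta_rot":[0,0,0],"jaw":45},{"travel":[0,0,0],"delta_rot":[0,0,0],"jaw":45}]'
python3 -c "
from h import *
to(.5860,-.0165,.205,52)
c=imaging.read_camera('top');a=c['img'][:,:,::-1][130:250,170:300];c=imaging.read_camera('scene');b=c['img'][:,:,::-1][120:240,200:330]
cv2.imwrite('pics/d.png',cv2.resize(np.hstack([b,a]),None,fx=3,fy=3))"
```

```text
clock: 11.73
eef_pos: [0.5866, -0.0178, 0.1618]
tcp_rot: [0.0, 0.328, 0.945, 0.0]
contact_force: [-0.6, -0.4, 0.3]
finger_gap: 0.0499
grip_force: 62.3
clock: 12.15
eef_pos: [0.5878, -0.0178, 0.2057]
tcp_rot: [0.001, 0.327, 0.945, 0.001]
contact_force: [0.7, -0.3, -1.1]
finger_gap: 0.0503
grip_force: 62.3
clock: 12.4
eef_pos: [0.5862, -0.0176, 0.2029]
tcp_rot: [-0.001, 0.327, 0.945, -0.0]
contact_force: [0.5, 0.1, -0.6]
finger_gap: 0.0503
grip_force: 62.3
t 12.4 pos [ 0.586154   -0.01762993  0.2028782 ] yaw 51.8 travel [ 0.8  0.8 -2.1] rotz -0.2 q [-0.46  0.51  0.57  1.76 -0.33  0.96  1.14] F [ 0.5  0.1 -0.6] gap 0.0503 grip 62.33668067492545
```

View pics/d.png

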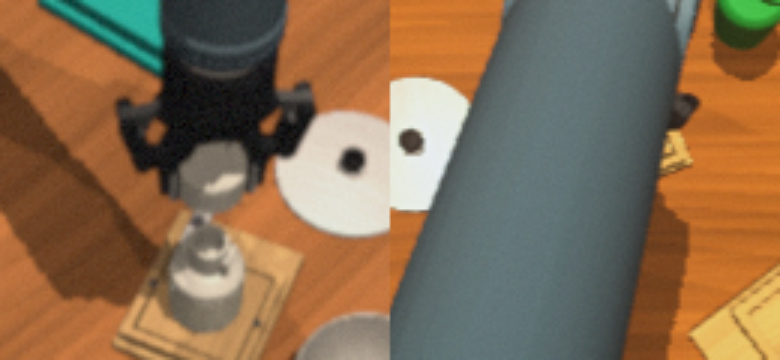

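The cap is held at about (213,175) in the crop. The open jar at (207,260) is still in its dock, with the turnbutton post behind it at (200,220).

```bash
python3 -c "
from cell import robot
print(robot.finish_job())"
```

```text
the job is handed in; nothing more can be done
None
```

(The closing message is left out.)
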